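# Stow the incense holder in the cart's drawer

### The arm

A 6-joint arm with a two-finger parallel gripper is mounted at the origin on the work surface. World frame = base frame: x ahead of the robot, y to its left, z up, the work surface at z = 0. Lengths are in m, angles in degrees, forces in N, time in s.
With the tool pointing down it reaches from about 0.225 to 0.725 m from the base axis. Payload 3.1 kg.
Tool frame: the origin (TCP) lies on the centre line of the jaws, within the pads' length; the fingertips stand 17 mm ahead of it and the grasp point (between the pads) lies 2 mm behind it (arm.nose_length is the distance from the TCP to the fingertips, in m); z points along the fingers, y is the line along which they close (so a half turn about z gives the same grasp; the last joint's range is limited). The gripper opens to 85 mm and grips with 20 to 120 N. Pads are 22 mm wide; open, the fingers measure 114 mm over their backs; the gripper's body (76 mm by 85 mm) begins 54 mm behind the grasp point. The pads swing forward as they close: fully open they stand 13 mm farther back than shut.
Start: joints at [-80.546, 2.75, 5.684, 92.934, 0, 82.678], TCP at [0.152, -0.503, 0.248] pointing down, gripper open.
Joint ranges: [-166.93, 166.93], [-56.73, 111.36], [-69.38, 81.34], [-121.58, 131.49], [-85.45, 84.26], [-180, 180]. Speed limits (degrees/s): [159.86, 159.86, 180, 180, 180, 180].

### API

Orientations are given as [roll, pitch, yaw] about the fixed x, y, z axes, in that order (R = Rz(yaw) Ry(pitch) Rx(roll)).
In Python, from cell import get_state, snapshot, order, finder, arm gives the robot as it stands. The module is installed in compiled form; this text tells all that it offers.
- The arm moves only by the tool send_rows, never from a script. Its argument "motion" is a list that holds one entry, the list of rows, each a list of 5 numbers: the finger opening in m, from 0 to 0.0854, then the shift along the tool's x, y, z in m, then the turn about the tool's z in degrees. A call has 1 to 20 rows; each row is the pose to reach, as a shift and turn from the pose commanded when the call began, along the tool's axes at that moment; what a row does not reach only later rows make up. A row lasts 1/10 s, in which the tool goes at most 50 mm and 8.59 degrees, less where a joint would pass 70% of its speed; a pose out of reach is approached as far as the arm can. A call with a gripper value outside its range is refused whole. The fingers move at their own pace and stop on an object; "squeeze" is the grip in N (left out, the last holds). Time passes only in rows, so rows that repeat a pose let the fingers close. It gives the time, the measured TCP pose, the force, the opening and the grip force at its end, in the units of the state.
- get_state(): the state, without advancing time (a new reading comes with each control period).
- snapshot(name): name is "scene" or "top" or "wrist"; returns a dict with "pixels" (384x512x3 uint8, red, green, blue), "z_map" (384x512 float32, m along the optical axis (not along the pixel's ray), 0 where there is no reading), "camera_matrix" (3x3 intrinsics, pixels), "eye" and "orientation" of the camera in the world. Camera axes: x right, y up, looking along -z (the intrinsics and any distortion apply to the point x, -y, -z); pixel columns grow to the right and rows downward; lengths in m; the calibration is good to about 2 mm. A picture is of the moment at which its call begins.
- order.close_job(): hands the job in; it is judged then, once.
Trained networks look in the newest picture that a camera, given by its name, has taken for a name from the list of things; names that differ only in an ending like _2 or _b are one class to them, and where a whole thing is asked for, a point or a joint stands for the part that bears it (a point fixed in the world has none). Each returns a list of dicts, best first, with "p" (0 to 1); they miss things now and then, are a little off and sometimes report something else, mostly with a low value. They report only what shows in the picture. A call takes as long as a camera call.
- finder.find_in(camera, name): "location" ([column, row] in pixels, amid what is visible of it).
The state is a dict: "time": time; "joint_positions": joint angles; "joint_velocities": joint speeds; "tau": joint torques, N m; "eef_pos": TCP position; "ee_rot": TCP orientation; "wrist_force": force on the tool from outside, world axes, zero at the start; "ft_torque": the same for the moment, N m; "finger_gap": opening from 0.0 (shut) to 1.0 (fully open); "finger_force": force on a finger pad.
Only numpy, scipy, OpenCV 4.12 (cv2) and the standard library are available. Lean on these libraries where they do the work, as an engineer would, in place of code of your own. Each camera call takes 0.05 s, during which the arm holds its last target. There are 200 camera calls.

### The job

Pack away the blue incense holder: lift the tumbler that stands in the drawer's way aside, upright on the cart top, without letting the drawer push it, pull the drawer of the grey unit out to its stop, and set the holder upright on the floor of the drawer's middle bay, its long side parallel to the drawer front. The caddy's slot is too narrow to grip it across its width and the bay too narrow to grip it by its ends, so put it down on the way and take it again the other way. Drop nothing, leave the drawer fully out, both tumblers standing on the cart top and everything else where it is.

Things in the scene. Friction and masses are not known exactly. Their poses are not given: they have to be found in the camera images.
- drawer (a joint): How far the drawer of the grey steel drawer unit is pulled out, m: 0 shut, 0.160 at its stop. It slides towards the unit's own -x, with about 2 N of friction, and stays where it is left. It may start slightly ajar.
- cab: Grey painted steel drawer unit, fixed, 260 deep (x) x 256 wide (y) x 90 high. Origin: middle of the lower edge of its open front; the unit reaches back to x = +260. Its one drawer has a blue front, 236 wide, 12 thick, z 10 to 80, which when shut covers x -12 to 0; the white drawer body is 210 wide, its walls reach z 65.
- handle (a point): Middle of the drawer's steel bar handle: a round bar 10 thick and 100 long, along the unit's y, 55 above the cart top and 40 in front of the drawer front; it is taken from above. The point moves with the drawer; its axes are the unit's.
- bay (a point): Centre of the floor (16 above the cart top) of the drawer's middle bay, where the holder goes. The bay is 80 wide across the drawer (y) and 88 along it (x), between wooden dividers 49 high above that floor (higher than the holder). The point moves with the drawer: 33 behind the unit's open front when shut, 63 in front of it at the stop.
- holder: Blue glazed ceramic incense holder: a block 66 long (x) x 34 wide (y) x 42 high with a white strip and three small dark holes on top, 0.18 kg. Origin: centre of its underside. It starts upright in one of the two slots of the caddy, its length along the slot.
- caddy: Wooden two-slot caddy, fixed, 158 (x) x 124 (y) x 54 high, floor 8 thick, walls 8 thick. Two slots lie along its x, each 142 long x 50 wide, centred at its y = +29 and -29; the walls rise 46 above the slot floors (higher than the holder). Origin: centre of its underside.
- conebox: Small cardboard box with a red lid, 63 x 35 x 38 high, in the other slot of the caddy: leave it. Origin: centre of its underside.
- mortar: Dark wooden mortar, 110 across, 90 high, leave it. Origin: centre of its underside.
- pestle: Wooden pestle lying down, 158 long (its x), 36 thick, leave it. Origin: middle of its length, on the cart top.
- scoop: Grey plastic coffee scoop, 48 across the cup at its x = +55, handle to x = -61, 32 high, leave it. Origin on the cart top.
- jar: Amber glass jar with a wooden lid, 72 across, 120 high, leave it. Origin: centre of its underside.
- tumbler_a: Small green glass tumbler, open at the top, 58 across at the rim, 75 high, wall 4, 0.14 kg, standing upright. Origin: centre of its underside. One of the two tumblers stands in front of the drawer, in its way; which one varies.
- tumbler_b: Small green glass tumbler, open at the top, 58 across at the rim, 75 high, wall 4, 0.14 kg, standing upright. Origin: centre of its underside. One of the two tumblers stands in front of the drawer, in its way; which one varies.

How it is judged (in metres and radians):
On the way:
1. the drawer is pulled out to its stop (more than 153 of 160 mm) (value of joint drawer above 0.153 m), for 0.2 s.
At the end, for the whole second after the job is handed in: Drawer out over 153 mm. Holder at rest, upright within 7 deg, on the middle bay's floor (30 mm along the drawer, 14 mm across, 5 mm in height from its centre), length within 14 deg of parallel to the drawer front. Both tumblers at rest, upright within 7 deg, on the cart top (value of joint drawer above 0.153 m and x of holder in the frame of bay between -0.03 and 0.03 m and y of holder in the frame of bay between -0.014 and 0.014 m and z of holder in the frame of bay between -0.005 and 0.005 m and angle between the x axis of holder and the y axis of bay, either way round below 0.25 rad and angle between each of holder, tumbler_a, tumbler_b's own z axis and vertical below 0.12 rad and linear speed of each of holder, tumbler_a, tumbler_b below 0.02 m/s and height (world z) of tumbler_a between -0.006 and 0.006 m and height (world z) of tumbler_b between -0.006 and 0.006 m); the robot touches nothing.
It fails at once if a tumbler is tipped over (angle between any of tumbler_a, tumbler_b's own z axis and vertical above 0.6 rad).
It fails at once if the drawer or the drawer unit pushes a tumbler (contact force between cab and tumbler_a above 2 N or contact force between cab and tumbler_b above 2 N).
It fails at once if a tumbler or the incense holder is dropped or flung (moves faster than 0.6 m/s while no finger touches it) ((linear speed of tumbler_a above 0.6 m/s and contact force between tumbler_a and the fingers below 0.05 N) or (linear speed of tumbler_b above 0.6 m/s and contact force between tumbler_b and the fingers below 0.05 N) or (linear speed of holder above 0.6 m/s and contact force between holder and the fingers below 0.05 N)).
It fails at once if mortar, pestle, scoop, jar or red-lidded box is moved by more than 40 mm or tipped (distance of any of mortar, pestle, scoop, jar, conebox from where it was at the start of the episode above 0.04 m or angle between any of mortar, pestle, scoop, jar, conebox's own z axis and vertical above 0.5 rad).
It also fails if it takes over 72 s, if anything falls off the work surface, if the arm or the gripper's body presses on something with over 40 N, if the wrist force passes 120 N, or if a joint passes its speed limit or range.

## Working session

There is one attempt and no reset: what is moved stays moved. The work goes in short steps, Python scripts to look and compute and a tool call to move; the robot and the scene stay as the last step left them, time stands still between calls to the robot, and variables do not carry over. Pictures are saved under pics/ and viewed, at most 10 in all, crops included, and the job is handed in when it is done.

Besides the shell and the picture viewer there is one more tool, called after "Call:" as name(argument=value, ...), one argument or row to a line, values as JSON. send_rows: Moves the arm, as the interface text tells. Its arguments: {"type":"object","properties":{"motion":{"type":"array"},"squeeze":{"type":"number"}},"required":["motion"]}

```bash
mkdir -p pics
cat > h.py <<'E'
import numpy as np, cv2
from scipy.spatial.transform import Rotation as R
from cell import get_state, snapshot, order, finder, arm
def rot(o):
    o=np.array(o,float)
    if o.shape==(3,3): return o
    if o.size==4: return R.from_quat(o).as_matrix()
    return R.from_euler('xyz',o,degrees=True).as_matrix()
def cloud(s):
    K=np.array(s['camera_matrix']);z=s['z_map'];h,w=z.shape
    u,v=np.meshgrid(np.arange(w),np.arange(h))
    p=np.stack([(u-K[0,2])/K[0,0]*z,-(v-K[1,2])/K[1,1]*z,-z],-1)
    P=p@rot(s['orientation']).T+np.array(s['eye']); P[z==0]=np.nan
    return P
def save(s,n): cv2.imwrite('pics/'+n+'.png',s['pixels'][:,:,::-1])
E
python3 - <<'E'
from h import *
st=get_state();print({k:np.round(v,3) for k,v in st.items()})
ims=[]
for c in ['scene','top']:
    s=snapshot(c);ims.append(s['pixels']);print(c,s['eye'],s['orientation'],s['camera_matrix'])
    P=cloud(s);np.save(c+'.npy',P);
    for n in ['drawer','cab','handle','bay','holder','caddy','conebox','mortar','pestle','scoop','jar','tumbler_a']:
        for d in finder.find_in(c,n)[:3]:
            x,y=np.array(d['location']).round().astype(int)
            print(n,round(d['p'],2),(x,y),P[y,x].round(3))
    save(s,c)
    print(s['z_map'].min(),(s['z_map']==0).mean())
E
```

```text
{'time': np.float64(0.0), 'joint_positions': array([-80.545,   2.792,   5.589,  92.934,  -0.   ,  82.679]), 'joint_velocities': array([-0.032, -0.025,  0.024, -0.014, -0.085,  0.004]), 'tau': array([-0.0000e+00, -3.3878e+01,  3.2002e+01,  2.0000e-02, -0.0000e+00,
       -0.0000e+00]), 'eef_pos': array([ 0.151, -0.502,  0.247]), 'ee_rot': array([-1.79864e+02, -1.70000e-02,  1.67760e+01]), 'wrist_force': array([ 0.502, -0.142, -0.571]), 'ft_torque': array([-0.04 , -0.013, -0.06 ]), 'finger_force': np.float64(0.0), 'finger_gap': np.float64(1.003)}
scene [ 1.70588579 -0.42426452  0.92905739] [54.75897899 -0.08386168 69.25007665] [[415.54441595   0.         261.06034947]
 [  0.         415.54441595 185.55427698]
 [  0.           0.           1.        ]]
drawer 0.55 (np.int64(297), np.int64(193)) [0.572 0.152 0.001]
cab 0.55 (np.int64(334), np.int64(220)) [0.85  0.146 0.089]
handle 0.61 (np.int64(306), np.int64(190)) [0.627 0.159 0.051]
holder 0.49 (np.int64(166), np.int64(198)) [ 0.498 -0.322  0.052]
holder 0.15 (np.int64(268), np.int64(237)) [ 0.793 -0.053  0.033]
caddy 0.95 (np.int64(1
[... 958 characters left out ...]
4(165)) [ 0.664  0.168 -0.003]
bay 0.72 (np.int64(204), np.int64(165)) [0.663 0.18  0.001]
holder 0.63 (np.int64(373), np.int64(227)) [ 0.475 -0.324  0.051]
caddy 0.92 (np.int64(362), np.int64(223)) [ 0.486 -0.292  0.053]
conebox 0.81 (np.int64(351), np.int64(224)) [ 0.483 -0.26   0.05 ]
mortar 0.8 (np.int64(103), np.int64(197)) [0.561 0.481 0.016]
pestle 0.6 (np.int64(306), np.int64(258)) [ 0.383 -0.129  0.034]
scoop 0.87 (np.int64(282), np.int64(122)) [ 0.8   -0.061  0.002]
jar 0.79 (np.int64(405), np.int64(165)) [ 0.646 -0.398  0.126]
tumbler_a 0.59 (np.int64(191), np.int64(207)) [0.533 0.216 0.005]
tumbler_a 0.57 (np.int64(302), np.int64(173)) [ 0.639 -0.122  0.008]
0.0 0.003814697265625
```

Run:
```python
import cv2
a=cv2.imread('pics/top.png');cv2.imwrite('pics/top2.png',cv2.resize(a[60:310,60:440],(798,525),interpolation=cv2.INTER_CUBIC))
```

```text
(no output)
```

View pics/top2.png

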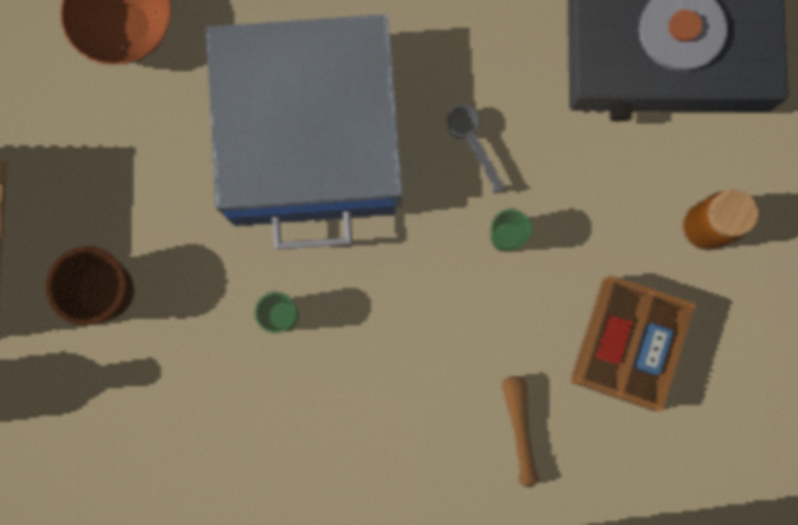

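View pics/scene.png

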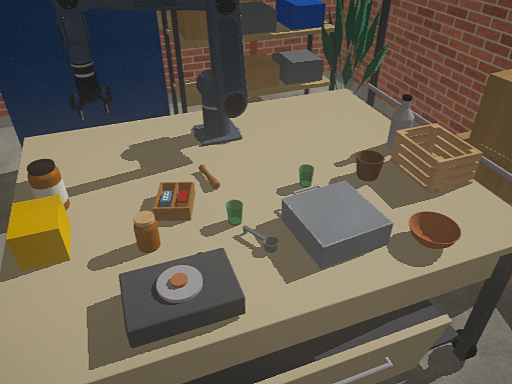

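The top view shows the left tumbler (crop 277,312) standing in front of the drawer. The holder is in the caddy's right slot (655,349) and the red box in the left one (614,340). The free tumbler is at (511,230). Next I'll measure these.

```bash
cat > m.py <<'E'
from h import *
def rect(Q):
    c,wh,a=cv2.minAreaRect(Q[:,:2].astype(np.float32)*1000); return np.round(c,1),np.round(wh,1),round(a,1),'z',np.round(np.median(Q[:,2])*1000,1),len(Q)
E
python3 - <<'E'
from m import *
import cv2
T=np.load('top.npy');S=np.load('scene.npy')
it=cv2.imread('pics/top.png');is_=cv2.imread('pics/scene.png')
for n,P,I in(('top',T,it),('scene',S,is_)):
    x,y,z=P[...,0],P[...,1],P[...,2]
    hsv=cv2.cvtColor(I,cv2.COLOR_BGR2HSV)
    def box(a,b,c,d,e,f): return (x>a)&(x<b)&(y>c)&(y<d)&(z>e)&(z<f)
    m=box(.6,1.05,-.02,.36,.083,.098);print(n,'cab',rect(P[m]))
    m=box(.55,.68,.05,.3,.04,.065);print('handle',rect(P[m]))
    m=box(.36,.6,-.4,-.18,.05,.058);print('caddytop',rect(P[m]))
    b=(hsv[...,0]>95)&(hsv[...,0]<125)&(hsv[...,1]>110)
    m=box(.36,.6,-.4,-.18,.0475,.053);m2=box(.36,.6,-.4,-.18,.02,.06)&b
    print('holder',rect(P[m2]), np.percentile(P[m2][:,2],[5,50,95]).round(3))
    g=(hsv[...,0]>50)&(hsv[...,0]<85)&(hsv[...,1]>80)
    for nm,B in(('tA',(.48,.6,.15,.28)),('tB',(.58,.72,-.18,-.06))):
        m=box(*B,.068,.083); m2=box(*B,.0,.083)&g
        print(nm,rect(P[m]),rect(P[m2]))
E
```

```text
top cab (array([799.3, 172.5]), array([274.9, 256.8]), 4.7, 'z', np.float64(89.7), 7596)
handle (array([643.7, 170.2]), array([ 57.6, 237.1]), 0.1, 'z', np.float64(57.8), 326)
caddytop (array([ 486.6, -293.1]), array([125.4, 157.9]), 71.3, 'z', np.float64(53.4), 719)
holder (array([ 477.8, -317.9]), array([29.1, 59.9]), 72.1, 'z', np.float64(48.9), 47) [0.045 0.049 0.053]
tA (array([524. , 206.9]), array([55.2, 55.1]), 89.7, 'z', np.float64(74.2), 98) (array([525. , 200.8]), array([42.7, 44.9]), 89.4, 'z', np.float64(5.6), 138)
tB (array([ 642.5, -117.9]), array([56.2, 55.1]), 71.2, 'z', np.float64(74.1), 94) (array([ 639.7, -118.5]), array([47.3, 53.5]), 49.1, 'z', np.float64(18.5), 222)
scene cab (array([809.4, 175.5]), array([264. , 261.4]), 4.6, 'z', np.float64(89.6), 4191)
handle (array([598.4, 165.5]), array([ 90.1, 128.2]), 5.3, 'z', np.float64(57.2), 116)
caddytop (array([ 490.8, -291.1]), array([125.7, 165.4]), 71.2, 'z', np.float64(53.1), 374)
holder (array([ 484.4, -321.9]), array([26.3, 62.4]), 73.8, 'z', np.float64(48.7), 6) [0.034 0.049 0.05 ]
tA (array([527.9, 207.5]), array([53.1, 56.5]), 87.3, 'z', np.float64(72.5), 64) (array([530.1, 205. ]), array([46.4, 57. ]), 65.1, 'z', np.float64(33.0), 114)
tB (array([ 647. , -117.2]), array([57.1, 54.9]), 42.2, 'z', np.float64(73.0), 76) (array([ 644.2, -117.8]), array([47. , 62.6]), 71.7, 'z', np.float64(42.6), 173)
```

```bash
cat >> h.py <<'E'
def shift(p,yaw,st=None):
    "tool-frame shift and turn to reach world TCP p with tool down at yaw (deg)"
    st=st or get_state(); Rm=rot(st['ee_rot']); d=Rm.T@(np.array(p)-st['eef_pos'])
    t=-(yaw-st['ee_rot'][2]); t=(t+180)%360-180
    print('shift',d.round(4),'turn',round(t,2),'rows>=',round(max(np.linalg.norm(d)/.05,abs(t)/8.59),1))
E
python3 -c "
from h import *
shift([.50,.18,.30],94.6); print(arm.nose_length)"
```

```text
shift [ 0.5307 -0.553  -0.0517] turn -77.83 rows>= 15.4
0.017
```

Call:
send_rows(
  motion=[
    [[0.085, 0.531, -0.553, -0.052, -77.8], [0.085, 0.531, -0.553, -0.052, -77.8], [0.085, 0.531, -0.553, -0.052, -77.8], [0.085, 0.531, -0.553, -0.052, -77.8], [0.085, 0.531, -0.553, -0.052, -77.8], [0.085, 0.531, -0.553, -0.052, -77.8], [0.085, 0.531, -0.553, -0.052, -77.8], [0.085, 0.531, -0.553, -0.052, -77.8], [0.085, 0.531, -0.553, -0.052, -77.8], [0.085, 0.531, -0.553, -0.052, -77.8], [0.085, 0.531, -0.553, -0.052, -77.8], [0.085, 0.531, -0.553, -0.052, -77.8], [0.085, 0.531, -0.553, -0.052, -77.8], [0.085, 0.531, -0.553, -0.052, -77.8], [0.085, 0.531, -0.553, -0.052, -77.8], [0.085, 0.531, -0.553, -0.052, -77.8], [0.085, 0.531, -0.553, -0.052, -77.8], [0.085, 0.531, -0.553, -0.052, -77.8], [0.085, 0.531, -0.553, -0.052, -77.8], [0.085, 0.531, -0.553, -0.052, -77.8]],
  ],
)

```text
time: 3.3
eef_pos: [0.5, 0.1789, 0.3007]
ee_rot: [180.0, 0.0, 94.5]
wrist_force: [-0.8, 0.5, -0.0]
finger_gap: 0.996
finger_force: 0.0
```

Run:
```python
from m import *
s=snapshot('wrist');save(s,'w1');P=cloud(s);np.save('w1.npy',P);print(get_state()['eef_pos'],get_state()['joint_positions'],s['eye'],s['orientation'])
for n in['handle','tumbler_a','bay','drawer']:
    for d in finder.find_in('wrist',n)[:2]:
        x,y=np.array(d['location']).round().astype(int);print(n,d['p'],x,y,P[y,x].round(3))
```

```text
[0.50006283 0.17894156 0.30073652] [ 1.24578763e+01  4.82074375e+00  1.38857959e+01  9.90355284e+01
 -8.85295582e-03  9.79810234e+01] [0.49344314 0.24897473 0.42690955] [-16.0355658    0.01755703   4.52197518]
handle 0.87 398 173 [0.662 0.179 0.052]
tumbler_a 0.88 282 138 [0.529 0.203 0.006]
tumbler_a 0.63 340 348 [ 0.642 -0.092  0.021]
bay 0.63 402 175 [0.662 0.179 0.063]
drawer 0.84 404 171 [0.661 0.185 0.067]
```

View pics/w1.png

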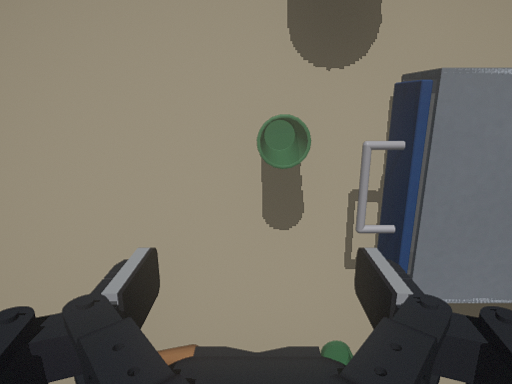

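The wrist view shows the tumbler rim around (284,141), the handle bar from (367,146) to (361,229), and a drawer that is slightly ajar.

Run:
```python
from m import *
P=np.load('w1.npy');x,y,z=P.transpose(2,0,1)
def box(a,b,c,d,e,f): return (x>a)&(x<b)&(y>c)&(y<d)&(z>e)&(z<f)
print('tum',rect(P[box(.48,.58,.15,.26,.07,.08)]),rect(P[box(.48,.58,.15,.26,.012,.08)]))
Q=P[box(.585,.64,.08,.26,.04,.07)&(np.arange(512)[None]<373)];print('bar',rect(Q),Q[:,2].max())
print('front top',rect(P[box(.62,.72,.0,.35,.074,.084)]))
print('cab',rect(P[box(.6,1,.0,.36,.085,.095)]))
m=np.isfinite(z)&box(.4,.6,0,.3,-.05,.02);print('table',np.median(z[m]))
shift([.526,.206,.15],94.6)
```

```text
tum (array([525. , 207.1]), array([55.9, 56.9]), 4.5, 'z', np.float64(75.2), 687) (array([525. , 207.1]), array([55.9, 56.9]), 4.5, 'z', np.float64(66.1), 1510)
bar (array([626.4, 159.7]), array([ 17.8, 108. ]), 5.5, 'z', np.float64(59.6), 893) 0.06259395298497317
front top (array([668.3, 179.3]), array([ 16.7, 222.6]), 4.0, 'z', np.float64(80.1), 2527)
cab (array([733.2, 167.5]), array([118.9, 257.6]), 5.6, 'z', np.float64(90.4), 20509)
table 0.0006020330456066314
shift [0.0244 0.0277 0.1506] turn -0.08 rows>= 3.1
```

Call:
send_rows(
  motion=[
    [[0.085, 0.026, 0.027, 0.04, 0], [0.085, 0.026, 0.027, 0.09, 0], [0.085, 0.026, 0.027, 0.14, 0], [0.085, 0.026, 0.027, 0.18, 0], [0.085, 0.026, 0.027, 0.21, 0], [0.085, 0.026, 0.027, 0.235, 0], [0.085, 0.026, 0.027, 0.258, 0], [0.085, 0.026, 0.027, 0.258, 0], [0.04, 0.026, 0.027, 0.258, 0], [0.04, 0.026, 0.027, 0.258, 0], [0.04, 0.026, 0.027, 0.258, 0], [0.04, 0.026, 0.027, 0.258, 0], [0.04, 0.026, 0.027, 0.258, 0], [0.04, 0.026, 0.027, 0.258, 0], [0.04, 0.026, 0.027, 0.258, 0]],
  ],
  squeeze=35,
)

```text
time: 5.05
eef_pos: [0.5267, 0.2086, 0.0448]
ee_rot: [179.8, -0.0, 94.6]
wrist_force: [-1.4, -0.5, 6.1]
finger_gap: 0.651
finger_force: 36.9
```

Call:
send_rows(
  motion=[
    [[0.04, 0, 0, -0.02, 0], [0.04, 0, 0, -0.05, 0], [0.04, 0, 0, -0.08, 0], [0.04, 0.03, -0.027, -0.09, 0], [0.04, 0.06, -0.054, -0.09, 0], [0.04, 0.09, -0.081, -0.09, 0], [0.04, 0.12, -0.108, -0.09, 0], [0.04, 0.13, -0.117, -0.08, 0], [0.04, 0.13, -0.117, -0.06, 0], [0.04, 0.13, -0.117, -0.04, 0], [0.04, 0.13, -0.117, -0.025, 0], [0.04, 0.13, -0.117, -0.014, 0], [0.04, 0.13, -0.117, -0.006, 0], [0.04, 0.13, -0.117, -0.001, 0], [0.04, 0.13, -0.117, 0, 0], [0.04, 0.13, -0.117, 0, 0]],
  ],
)

```text
time: 6.65
eef_pos: [0.398, 0.3285, 0.0449]
ee_rot: [-180.0, -0.0, 94.6]
wrist_force: [-5.5, -2.2, 9.7]
finger_gap: 0.65
finger_force: 37.8
```

Call:
send_rows(
  motion=[
    [[0.07, 0, 0, 0, 0], [0.085, 0, 0, 0, 0], [0.085, 0, 0, 0, 0], [0.085, 0, 0, -0.03, 0], [0.085, 0, 0, -0.07, 0], [0.085, 0, 0, -0.12, 0], [0.085, -0.03, 0.03, -0.16, 0], [0.085, -0.06, 0.05, -0.19, 0], [0.085, -0.09, 0.08, -0.205, 0], [0.085, -0.12, 0.105, -0.205, 0], [0.085, -0.15, 0.13, -0.205, 0], [0.085, -0.18, 0.155, -0.205, 0], [0.085, -0.21, 0.175, -0.205, 0], [0.085, -0.223, 0.183, -0.205, 0], [0.085, -0.223, 0.183, -0.205, 0], [0.085, -0.223, 0.183, -0.205, 0]],
  ],
)

```text
time: 8.25
eef_pos: [0.5978, 0.1214, 0.2471]
ee_rot: [-179.9, -0.1, 94.6]
wrist_force: [0.1, 0.1, 0.7]
finger_gap: 0.997
finger_force: 0.0
```

Run:
```python
from m import *
s=snapshot('wrist');save(s,'w2');P=cloud(s)
st=get_state();print(st['eef_pos'])
t=snapshot('top');Q=cloud(t)
def bx(P,a,b,c,d,e,f):
    x,y,z=P.transpose(2,0,1);return P[(x>a)&(x<b)&(y>c)&(y<d)&(z>e)&(z<f)]
print('tumA',rect(bx(Q,.33,.47,.26,.4,.067,.083)))
for nm,p in(('w1',np.load('w1.npy')),('w2',P)):
    B=bx(p,.585,.65,.08,.26,.045,.07)
    # bar axis by line fit on the highest ridge, in the cab direction
    a=np.radians(4.6);u=B[:,0]*np.cos(a)+B[:,1]*np.sin(a);v=-B[:,0]*np.sin(a)+B[:,1]*np.cos(a)
    k=(u<u.min()+.018)
    m=k&(v>np.median(v)-.03)&(v<np.median(v)+.03)
    vx,vy,x0,y0=cv2.fitLine(B[m][:,:2].astype(np.float32),cv2.DIST_HUBER,0,.01,.01).ravel()
    print(nm,'bar yaw',np.degrees(np.arctan2(vx,vy)),'u',np.percentile(u[m],[1,50,99]).round(4),'v',v[k].min().round(4),v[k].max().round(4),'z',np.percentile(B[m][:,2],[50,98]).round(4),len(B))
    F=bx(p,.62,.72,0,.35,.074,.084);u=F[:,0]*np.cos(a)+F[:,1]*np.sin(a);v=-F[:,0]*np.sin(a)+F[:,1]*np.cos(a);print('front u',np.percentile(u,[2,98]),'v',np.percentile(v,[.5,99.5]))
```

```text
[0.59759558 0.12186524 0.24743428]
tumA (array([396.3, 324.9]), array([55.7, 56.4]), 21.0, 'z', np.float64(74.4), 106)
w1 bar yaw 175.21996 u [0.6289 0.6326 0.6384] v 0.0551 0.163 z [0.0595 0.0616] 1170
front u [0.67368904 0.68565606] v [0.01930476 0.23405144]
w2 bar yaw 175.0922 u [0.6292 0.6336 0.6389] v 0.0549 0.1626 z [0.0596 0.0616] 1722
front u [0.67397374 0.68574056] v [-0.01359352  0.21693869]
```

Call:
send_rows(
  motion=[
    [[0.03, 0.0356, 0.0284, 0, -0.2], [0.03, 0.0356, 0.0284, 0.04, -0.2], [0.03, 0.0356, 0.0284, 0.08, -0.2], [0.03, 0.0356, 0.0284, 0.1, -0.2], [0.03, 0.0356, 0.0284, 0.12, -0.2], [0.03, 0.0356, 0.0284, 0.14, -0.2], [0.03, 0.0356, 0.0284, 0.16, -0.2], [0.03, 0.0356, 0.0284, 0.18, -0.2], [0.03, 0.0356, 0.0284, 0.194, -0.2], [0.03, 0.0356, 0.0284, 0.194, -0.2], [0.0, 0.0356, 0.0284, 0.194, -0.2], [0.0, 0.0356, 0.0284, 0.194, -0.2], [0.0, 0.0356, 0.0284, 0.194, -0.2], [0.0, 0.0356, 0.0284, 0.194, -0.2], [0.0, 0.0356, 0.0284, 0.194, -0.2]],
  ],
  squeeze=30,
)

```text
time: 9.85
eef_pos: [0.624, 0.1593, 0.054]
ee_rot: [180.0, -0.1, 94.8]
wrist_force: [0.0, 3.6, 2.9]
finger_gap: 0.104
finger_force: 29.4
```

Call:
send_rows(
  motion=[
    [[0, 0, -0.01, 0, 0], [0, 0, -0.025, 0, 0], [0, 0, -0.04, 0, 0], [0, 0, -0.055, 0, 0], [0, 0, -0.07, 0, 0], [0, 0, -0.085, 0, 0], [0, 0, -0.1, 0, 0], [0, 0, -0.115, 0, 0], [0, 0, -0.125, 0, 0], [0, 0, -0.13, 0, 0], [0, 0, -0.13, 0, 0]],
  ],
)

```text
time: 10.95
eef_pos: [0.4938, 0.1486, 0.054]
ee_rot: [180.0, -0.1, 94.8]
wrist_force: [-2.1, 5.4, 3.2]
finger_gap: 0.102
finger_force: 30.4
```

Run:
```python
from m import *
# cab front top edge vs drawer front face in w1: u extents
P=np.load('w1.npy');x,y,z=P.transpose(2,0,1);a=np.radians(4.8)
u=x*np.cos(a)+y*np.sin(a);v=-x*np.sin(a)+y*np.cos(a)
C=(z>.086)&(z<.095)&(x>.6)
print('cab edge u',np.percentile(u[C],[.5,1,2]));F=(z>.074)&(z<.084)&(x>.62)&(x<.72);print('front face u',np.percentile(u[F],[2,5,98]))
for lo in(.03,.06,.09,.12,.15,.18):
  k=C&(v>lo)&(v<lo+.02);print(lo, np.percentile(u[k],1).round(4) if k.any() else None)
```

```text
cab edge u [0.68709545 0.68730417 0.68768466]
front face u [0.67413937 0.67433775 0.6862275 ]
0.03 0.6872
0.06 0.6873
0.09 0.6872
0.12 0.6872
0.15 0.6874
0.18 0.6874
```

Call:
send_rows(
  motion=[
    [[0, 0, -0.01, 0, 0], [0, 0, -0.018, 0, 0], [0, 0, -0.024, 0, 0], [0, 0, -0.028, 0, 0], [0, 0, -0.031, 0, 0], [0, 0, -0.033, 0, 0], [0, 0, -0.033, 0, 0]],
  ],
)

```text
time: 11.65
eef_pos: [0.4661, 0.1463, 0.054]
ee_rot: [179.4, -0.2, 94.8]
wrist_force: [9.5, 7.2, -6.9]
finger_gap: 0.102
finger_force: 29.8
```

Call:
send_rows(
  motion=[
    [[0.015, 0, 0.003, 0, 0], [0.03, 0, 0.003, 0, 0], [0.03, 0, 0.003, 0, 0], [0.03, 0, 0.003, -0.03, 0], [0.03, 0, 0.003, -0.07, 0], [0.03, 0, 0.003, -0.12, 0], [0.03, 0.014, 0.03, -0.16, 0], [0.03, 0.014, 0.07, -0.19, 0], [0.03, 0.014, 0.11, -0.2, 0], [0.03, 0.014, 0.115, -0.2, 0], [0.03, 0.014, 0.115, -0.2, 0]],
  ],
)

```text
time: 12.75
eef_pos: [0.5752, 0.1679, 0.2519]
ee_rot: [-179.8, 0.1, 94.7]
wrist_force: [-0.4, 0.4, 0.3]
finger_gap: 0.35
finger_force: 0.0
```

Run:
```python
from m import *
s=snapshot('wrist');save(s,'w3');P=cloud(s);np.save('w3.npy',P);t=snapshot('top');np.save('top3.npy',cloud(t));sc=snapshot('scene');np.save('scene3.npy',cloud(sc))
x,y,z=P.transpose(2,0,1);a=np.radians(4.8)
u=x*np.cos(a)+y*np.sin(a);v=-x*np.sin(a)+y*np.cos(a)
C=(z>.086)&(z<.095)&(x>.6)&(v>.05)&(v<.15)
F=(z>.074)&(z<.084)&(x<.6)
print('cab edge',np.percentile(u[C],1) if C.any() else None,'front',np.percentile(u[F],[2,98]))
fl=(z>.008)&(z<.024)&(u>.55)&(u<.68)&(v>.05)&(v<.17);print('floor',np.median(z[fl]),np.percentile(u[fl],[1,99]),np.percentile(v[fl],[1,99]))
w=(z>.058)&(z<.07)&(u>.53)&(u<.685)&(v>0)&(v<.22)
hu,e=np.histogram(u[w],bins=np.arange(.53,.69,.005));print('wall u',dict(zip(e.round(3).tolist(),hu.tolist())))
hv,e=np.histogram(v[w],bins=np.arange(0,.22,.005));print('wall v',dict(zip(e.round(3).tolist(),hv.tolist())))
for d in finder.find_in('wrist','bay')[:1]: c,r=np.array(d['location']).round().astype(int);print(d,P[r,c],u[r,c],v[r,c])
```

```text
cab edge 0.687554890696835 front [0.42676731 0.52765851]
floor 0.016597698620996942 [0.55097564 0.66836066] [0.05550001 0.16898453]
wall u {0.53: 38, 0.535: 42, 0.54: 38, 0.545: 40, 0.55: 77, 0.555: 82, 0.56: 86, 0.565: 88, 0.57: 200, 0.575: 1094, 0.58: 256, 0.585: 157, 0.59: 160, 0.595: 178, 0.6: 163, 0.605: 171, 0.61: 168, 0.615: 166, 0.62: 128, 0.625: 127, 0.63: 129, 0.635: 131, 0.64: 123, 0.645: 130, 0.65: 130, 0.655: 125, 0.66: 131, 0.665: 771, 0.67: 944, 0.675: 71, 0.68: 89}
wall v {0.0: 256, 0.005: 401, 0.01: 54, 0.015: 50, 0.02: 61, 0.025: 59, 0.03: 59, 0.035: 64, 0.04: 58, 0.045: 65, 0.05: 60, 0.055: 69, 0.06: 470, 0.065: 376, 0.07: 66, 0.075: 67, 0.08: 67, 0.085: 63, 0.09: 69, 0.095: 69, 0.1: 71, 0.105: 69, 0.11: 72, 0.115: 73, 0.12: 71, 0.125: 75, 0.13: 77, 0.135: 73, 0.14: 70, 0.145: 509, 0.15: 373, 0.155: 79, 0.16: 92, 0.165: 82, 0.17: 87, 0.175: 95, 0.18: 79, 0.185: 93, 0.19: 95, 0.195: 96, 0.2: 99, 0.205: 1127, 0.21: 173}
{'location': [269.5, 166.5], 'p': 0.73} [0.58798178 0.16725    0.01735437] 0.5999147673870159 0.11746237977478688
```

View pics/w3.png

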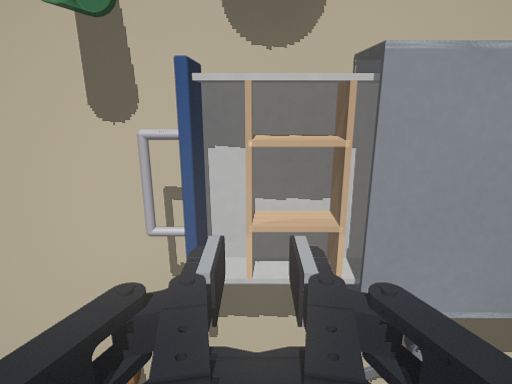

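The w3 view shows the drawer fully out, with the middle bay's dividers at rows ~141 and 222 and columns ~250 and 345. The measured bay centre is about (0.613, 0.159) and its floor height is 0.0166. I'll go and view the caddy next.

Call:
send_rows(
  motion=[
    [[0.085, -0.488, -0.1405, 0, 23.4], [0.085, -0.488, -0.1405, 0, 23.4], [0.085, -0.488, -0.1405, 0, 23.4], [0.085, -0.488, -0.1405, 0, 23.4], [0.085, -0.488, -0.1405, 0, 23.4], [0.085, -0.488, -0.1405, 0, 23.4], [0.085, -0.488, -0.1405, 0, 23.4], [0.085, -0.488, -0.1405, 0, 23.4], [0.085, -0.488, -0.1405, 0, 23.4], [0.085, -0.488, -0.1405, 0, 23.4], [0.085, -0.488, -0.1405, 0, 23.4], [0.085, -0.488, -0.1405, 0, 23.4], [0.085, -0.488, -0.1405, 0, 23.4], [0.085, -0.488, -0.1405, 0, 23.4], [0.085, -0.488, -0.1405, 0, 23.4]],
  ],
)

```text
time: 14.45
eef_pos: [0.476, -0.3279, 0.2537]
ee_rot: [180.0, -0.0, 71.5]
wrist_force: [0.4, -0.1, -0.3]
finger_gap: 0.994
finger_force: 0.0
```

Run:
```python
from m import *
s=snapshot('wrist');save(s,'w4');P=cloud(s);np.save('w4.npy',P)
x,y,z=P.transpose(2,0,1);hsv=cv2.cvtColor(s['pixels'],cv2.COLOR_RGB2HSV)
print(get_state()['eef_pos'])
b=(hsv[...,0]>95)&(hsv[...,0]<125)&(hsv[...,1]>110)
d=finder.find_in('wrist','holder')[0];c,r=np.array(d['location']).round().astype(int);print(d,P[r,c])
near=np.hypot(x-P[r,c,0],y-P[r,c,1])<.06
print('top',rect(P[near&(z>.045)&(z<.052)]),'blue',rect(P[near&b&(z>.045)&(z<.055)]))
print('caddy rim',rect(P[(z>.0525)&(z<.058)&(x<.6)&(y<-.2)]))
```

```text
[ 0.47597635 -0.32811739  0.25366312]Traceback (most recent call last):
  File "<stdin>", line 6, in <module>
IndexError: list index out of range
```

View pics/w4.png

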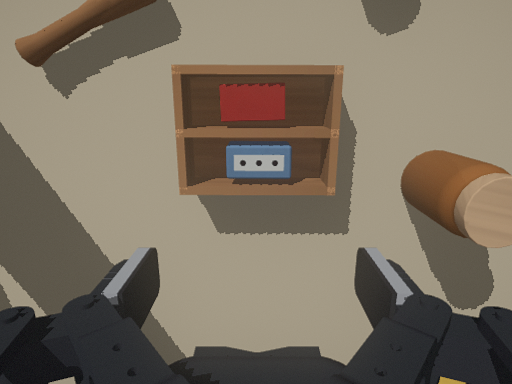

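The holder is clearly at (259,162), lined up with the image axes. The caddy spans columns 173–342 and the jar is to the right.

Run:
```python
from m import *
P=np.load('w4.npy');x,y,z=P.transpose(2,0,1);I=cv2.imread('pics/w4.png');hsv=cv2.cvtColor(I,cv2.COLOR_BGR2HSV)
m=np.zeros(z.shape,bool);m[140:184,220:298]=1
t=m&(z>.046)&(z<.053);print('top',rect(P[t]))
b=m&(hsv[...,0]>95)&(hsv[...,0]<125)&(hsv[...,1]>110);q=b&(z>.046);print('blue',rect(P[q]),np.percentile(P[b][:,2],[5,50,95]))
k=(z>.0515)&(z<.058);k[:,350:]=0;k[:50]=0;k[210:]=0;print('rim',rect(P[k]))
sf=np.zeros(z.shape,bool);sf[140:180,190:222]=1;sf[140:180,296:325]=1;print('slotfloor',np.median(z[sf]))
```

```text
top (array([ 479. , -320.4]), array([34.2, 65.8]), 71.3, 'z', np.float64(50.6), 2180)
  return _methods._mean(a, axis=axis, dtype=dtype,
  ret = ret.dtype.type(ret / rcount)
Traceback (most recent call last):
IndexError: index -1 is out of bounds for axis 0 with size 0
```

Call:
send_rows(
  motion=[
    [[0.085, 0.008, 0.0005, 0.04, 0.2], [0.085, 0.008, 0.0005, 0.08, 0.2], [0.085, 0.008, 0.0005, 0.11, 0.2], [0.085, 0.008, 0.0005, 0.135, 0.2], [0.085, 0.008, 0.0005, 0.155, 0.2], [0.085, 0.008, 0.0005, 0.175, 0.2], [0.085, 0.008, 0.0005, 0.195, 0.2], [0.085, 0.008, 0.0005, 0.21, 0.2], [0.085, 0.008, 0.0005, 0.22, 0.2], [0.085, 0.008, 0.0005, 0.221, 0.2], [0.05, 0.008, 0.0005, 0.221, 0.2], [0.05, 0.008, 0.0005, 0.221, 0.2], [0.05, 0.008, 0.0005, 0.221, 0.2], [0.05, 0.008, 0.0005, 0.221, 0.2], [0.05, 0.008, 0.0005, 0.221, 0.2], [0.05, 0.008, 0.0005, 0.221, 0.2]],
  ],
  squeeze=45,
)

```text
time: 16.15
eef_pos: [0.4793, -0.3229, 0.0336]
ee_rot: [179.9, 0.1, 71.2]
wrist_force: [0.7, -0.3, 5.4]
finger_gap: 0.769
finger_force: 53.3
```

Call:
send_rows(
  motion=[
    [[0.05, 0, 0, -0.015, 0], [0.05, 0, 0, -0.04, 0], [0.05, 0, 0, -0.08, 0], [0.05, 0, 0, -0.11, 0], [0.05, 0.03, -0.015, -0.12, 0], [0.05, 0.065, -0.034, -0.12, 0], [0.05, 0.1, -0.052, -0.12, 0], [0.05, 0.135, -0.07, -0.12, 0], [0.05, 0.17, -0.088, -0.12, 0], [0.05, 0.205, -0.106, -0.12, 0], [0.05, 0.24, -0.124, -0.12, 0], [0.05, 0.27, -0.14, -0.11, 0], [0.05, 0.29, -0.15, -0.09, 0], [0.05, 0.29, -0.15, -0.06, 0], [0.05, 0.29, -0.15, -0.035, 0], [0.05, 0.29, -0.15, -0.015, 0], [0.05, 0.29, -0.15, -0.002, 0], [0.05, 0.29, -0.15, 0.005, 0], [0.05, 0.29, -0.15, 0.008, 0], [0.05, 0.29, -0.15, 0.008, 0]],
  ],
)

```text
time: 18.15
eef_pos: [0.4306, 0.0006, 0.0256]
ee_rot: [179.9, -0.0, 71.2]
wrist_force: [-0.3, -0.5, -1.1]
finger_gap: 0.766
finger_force: 52.6
```

Call:
send_rows(
  motion=[
    [[0.05, 0, 0, 0.001, 0], [0.05, 0, 0, 0.001, 0]],
  ],
)

```text
time: 18.35
eef_pos: [0.4308, 0.0005, 0.0255]
ee_rot: [179.9, -0.0, 71.2]
wrist_force: [-3.3, 0.1, 6.5]
finger_gap: 0.76
finger_force: 53.8
```

Call:
send_rows(
  motion=[
    [[0.07, 0, 0, 0, 0], [0.08, 0, 0, 0, 0], [0.085, 0, 0, 0, 0], [0.085, 0, 0, -0.02, 0], [0.085, 0, 0, -0.06, 0], [0.085, 0, 0, -0.1, -8.5], [0.085, 0, 0, -0.14, -17], [0.085, 0, 0, -0.18, -25.5], [0.085, 0, 0, -0.18, -34], [0.085, 0, 0, -0.18, -42.5], [0.085, 0, 0, -0.18, -51], [0.085, 0, 0, -0.18, -59.5], [0.085, 0, 0, -0.18, -68], [0.085, 0, 0, -0.18, -76.5], [0.085, 0, 0, -0.18, -85], [0.085, 0, 0, -0.18, -90], [0.085, 0, 0, -0.18, -90], [0.085, 0, 0, -0.18, -90]],
  ],
)

```text
time: 20.15
eef_pos: [0.4301, 0.0007, 0.2032]
ee_rot: [180.0, 0.0, 161.1]
wrist_force: [-0.6, 0.4, 1.1]
finger_gap: 0.994
finger_force: 0.0
```

Run:
```python
from m import *
s=snapshot('wrist');save(s,'w5');P=cloud(s);st=get_state();print(st['eef_pos'],st['ee_rot'])
x,y,z=P.transpose(2,0,1)
t=(np.hypot(x-.431,y-.001)<.06)&(z>.036)&(z<.05)
print('top',rect(P[t]))
q=P[t];c=q[:,:2].mean(0);print(c)
```

```text
[0.4301027  0.00071668 0.20324703] [ 1.79997469e+02 -1.55369221e-03  1.61083106e+02]
top (array([429.9,   2.7]), array([34. , 65.6]), 70.3, 'z', np.float64(42.6), 2744)
[0.42831283 0.0032607 ]
```

View pics/w5.png

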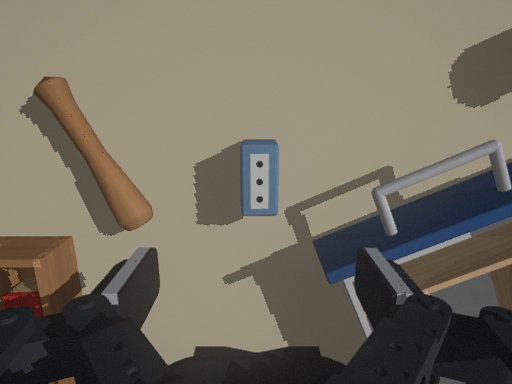

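The holder stands upright at (260,177), and nothing is close enough to block the fingers. Regrasping it across its width.

Call:
send_rows(
  motion=[
    [[0.06, 0.0006, 0.002, 0.03, 0.8], [0.06, 0.0006, 0.002, 0.07, 0.8], [0.06, 0.0006, 0.002, 0.1, 0.8], [0.06, 0.0006, 0.002, 0.125, 0.8], [0.06, 0.0006, 0.002, 0.145, 0.8], [0.06, 0.0006, 0.002, 0.16, 0.8], [0.06, 0.0006, 0.002, 0.17, 0.8], [0.06, 0.0006, 0.002, 0.1775, 0.8], [0.06, 0.0006, 0.002, 0.1775, 0.8], [0.02, 0.0006, 0.002, 0.1775, 0.8], [0.02, 0.0006, 0.002, 0.1775, 0.8], [0.02, 0.0006, 0.002, 0.1775, 0.8], [0.02, 0.0006, 0.002, 0.1775, 0.8], [0.02, 0.0006, 0.002, 0.1775, 0.8], [0.02, 0.0006, 0.002, 0.1775, 0.8]],
  ],
  squeeze=45,
)

```text
time: 21.7
eef_pos: [0.4313, 0.0026, 0.027]
ee_rot: [180.0, 0.1, 160.4]
wrist_force: [0.1, -0.3, 5.7]
finger_gap: 0.389
finger_force: 46.8
```

Call:
send_rows(
  motion=[
    [[0.02, 0, 0, -0.02, 0], [0.02, 0, 0, -0.06, 0], [0.02, 0, 0, -0.1, 0], [0.02, -0.01, 0.02, -0.13, 8], [0.02, -0.025, 0.045, -0.13, 16], [0.02, -0.04, 0.07, -0.13, 24], [0.02, -0.055, 0.1, -0.13, 32], [0.02, -0.075, 0.13, -0.13, 40], [0.02, -0.09, 0.16, -0.13, 48], [0.02, -0.105, 0.185, -0.13, 56], [0.02, -0.119, 0.2085, -0.13, 64], [0.02, -0.119, 0.2085, -0.13, 65.6], [0.02, -0.119, 0.2085, -0.13, 65.6], [0.02, -0.119, 0.2085, -0.13, 65.6]],
  ],
)

```text
time: 23.1
eef_pos: [0.6111, 0.1586, 0.1549]
ee_rot: [-179.8, 0.0, 94.8]
wrist_force: [-0.4, -0.0, -0.9]
finger_gap: 0.392
finger_force: 46.1
```

Run:
```python
from m import *
s=snapshot('wrist');save(s,'w6');P=cloud(s);st=get_state();print(st['eef_pos'],st['ee_rot'],st['finger_gap'])
x,y,z=P.transpose(2,0,1);a=np.radians(4.8)
u=x*np.cos(a)+y*np.sin(a);v=-x*np.sin(a)+y*np.cos(a)
t=(np.hypot(x-.613,y-.159)<.06)&(z>.155)&(z<.19)
print('holder',rect(P[t]))
w=(z>.058)&(z<.07)&(u>.585)&(u<.66)&(v>.12)&(v<.19);print('div v',np.percentile(v[w],[5,50,95]))
w=(z>.058)&(z<.07)&(v>.155)&(v<.2);hu,e=np.histogram(u[w],bins=np.arange(.54,.69,.004));print(dict(zip(e.round(3).tolist(),hu.tolist())))
F=(z>.074)&(z<.084)&(x<.6);print('front',np.percentile(u[F],98))
p=st['eef_pos'];print('tcp uv',p[0]*np.cos(a)+p[1]*np.sin(a),-p[0]*np.sin(a)+p[1]*np.cos(a))
```

```text
[0.61128337 0.15855496 0.15540766] [-1.79909788e+02  1.73074699e-02  9.47981965e+01] 0.39384310649317633
holder (array([606.1, 163.1]), array([66.3, 86.4]), 66.7, 'z', np.float64(170.7), 18171)
div v [0.14623113 0.14939435 0.15209321]
{0.54: 0, 0.544: 0, 0.548: 0, 0.552: 0, 0.556: 0, 0.56: 0, 0.564: 0, 0.568: 0, 0.572: 160, 0.576: 490, 0.58: 247, 0.584: 0, 0.588: 0, 0.592: 0, 0.596: 0, 0.6: 0, 0.604: 0, 0.608: 0, 0.612: 0, 0.616: 0, 0.62: 0, 0.624: 0, 0.628: 0, 0.632: 0, 0.636: 0, 0.64: 0, 0.644: 0, 0.648: 0, 0.652: 0, 0.656: 0, 0.66: 0, 0.664: 0, 0.668: 594, 0.672: 327, 0.676: 0, 0.68: 0, 0.684: 0}
front 0.5280341533328421
tcp uv 0.6224070490317819 0.10684801608550977
```

View pics/w6.png

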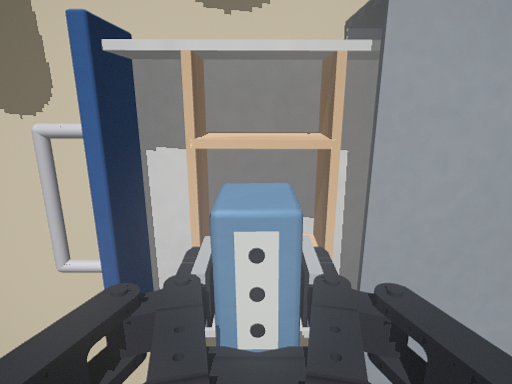

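The holder is held square over the middle bay, between the dividers at columns 195 and 330. Lowering it.

Call:
send_rows(
  motion=[
    [[0.02, 0.0005, 0.002, 0.02, 0], [0.02, 0.0005, 0.002, 0.04, 0], [0.02, 0.0005, 0.002, 0.055, 0], [0.02, 0.0005, 0.002, 0.07, 0], [0.02, 0.0005, 0.002, 0.085, 0], [0.02, 0.0005, 0.002, 0.097, 0], [0.02, 0.0005, 0.002, 0.106, 0], [0.02, 0.0005, 0.002, 0.111, 0], [0.02, 0.0005, 0.002, 0.113, 0], [0.02, 0.0005, 0.002, 0.1135, 0], [0.02, 0.0005, 0.002, 0.1135, 0]],
  ],
)

```text
time: 24.25
eef_pos: [0.6147, 0.16, 0.0431]
ee_rot: [179.9, -0.0, 94.8]
wrist_force: [-0.5, 0.5, 0.3]
finger_gap: 0.387
finger_force: 46.3
```

Call:
send_rows(
  motion=[
    [[0.02, 0, 0, 0.001, 0], [0.02, 0, 0, 0.0015, 0], [0.02, 0, 0, 0.0015, 0]],
  ],
)

```text
time: 24.55
eef_pos: [0.6153, 0.1601, 0.0431]
ee_rot: [179.8, -0.0, 94.8]
wrist_force: [-1.8, -0.4, 5.2]
finger_gap: 0.387
finger_force: 47.0
```

Contact with the bay floor. Opening gently, then rising.

Call:
send_rows(
  motion=[
    [[0.04, 0, 0, 0.0005, 0], [0.046, 0, 0, 0.0005, 0], [0.05, 0, 0, 0.0005, 0], [0.05, 0, 0, 0, 0], [0.05, 0, 0, -0.015, 0], [0.05, 0, 0, -0.03, 0], [0.05, 0, 0, -0.05, 0], [0.05, 0, 0, -0.08, 0], [0.05, 0, 0, -0.12, 0], [0.05, 0, 0, -0.17, 0], [0.05, 0, -0.03, -0.2, 0], [0.05, 0, -0.03, -0.2, 0], [0.05, 0, -0.03, -0.2, 0]],
  ],
)

```text
time: 25.85
eef_pos: [0.5853, 0.1577, 0.2444]
ee_rot: [179.6, -0.0, 94.8]
wrist_force: [0.4, -0.5, -0.5]
finger_gap: 0.582
finger_force: 0.0
```

Run:
```python
from m import *
s=snapshot('wrist');save(s,'w7');P=cloud(s);print(get_state()['eef_pos'])
x,y,z=P.transpose(2,0,1);a=np.radians(4.8)
u=x*np.cos(a)+y*np.sin(a);v=-x*np.sin(a)+y*np.cos(a)
t=(u>.59)&(u<.66)&(v>.072)&(v<.143)&(z>.05)&(z<.064)
r=rect(P[t]);print('holder',r);c=r[0]/1000
print('rel bay',c[0]*np.cos(a)+c[1]*np.sin(a)-.6245,-c[0]*np.sin(a)+c[1]*np.cos(a)-.1077)
F=(z>.074)&(z<.084)&(x<.6);C=(z>.086)&(z<.095)&(v>.05)&(v<.15);print('front back face',np.percentile(u[F],98),'cab',np.percentile(u[C],1) )
Q=cloud(snapshot('top'));X,Y,Z=Q.transpose(2,0,1)
for cx,cy in((.398,.328),(.642,-.118)): print(rect(Q[(np.hypot(X-cx,Y-cy)<.06)&(Z>.067)&(Z<.083)]))
```

```text
[0.58475235 0.15748742 0.24204553]
holder (array([614. , 160.3]), array([34. , 65.5]), 5.4, 'z', np.float64(58.6), 2363)
rel bay 0.0007601738653657542 0.0006596095316538375
front back face 0.5284275847417532 cab 0.6876170226817966
(array([395.1, 338.4]), array([56.8, 30.9]), 5.7, 'z', np.float64(73.6), 64)
(array([ 642.3, -117.7]), array([56.2, 55.1]), 68.9, 'z', np.float64(73.8), 96)
```

View pics/w7.png

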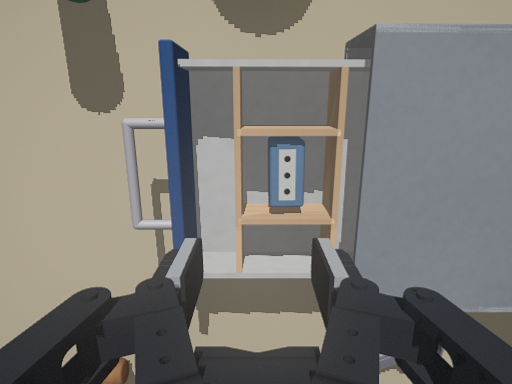

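The holder stands upright in the middle bay at (287,176), within 1 mm of its centre. The drawer is 159 mm out. Both tumblers are standing; the arm partly hides one of them.

```bash
python3 -c "
from cell import order
print(order.close_job())"
```

```text
the job is handed in; nothing more can be done
None
```

I handed the job in at about 26 s with no verdict returned: the holder measured upright within 1 mm of the middle bay's centre and parallel to the front, the drawer 159 mm out, and both tumblers standing on the cart top (the moved one partly hidden by the arm in the last check).

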